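# Crank the turntable lift level with the tiled shelf

## Robot

A 7-joint arm with a two-finger parallel gripper is mounted at the origin on the work surface. World frame = base frame: x ahead of the robot, y to its left, z up, the work surface at z = 0. Lengths are in m, angles in rad, forces in N, time in s.
With the tool pointing down it reaches from about 0.4 to 0.75 m from the base axis. Payload 19.5 kg.
Tool frame: the origin (TCP) lies midway between the tips of the shut fingers; the grasp point (between the pads) lies ctrl.grasp_offset behind it (ctrl.grasp_offset is the distance from the TCP to the grasp point, in m); z points along the fingers, y is the direction in which the jaws open and shut (so a half turn about z gives the same grasp; the last joint's range is limited). The gripper opens to 85 mm and grips with 20 to 120 N. Pads are 22 mm wide; open, the fingers measure 114 mm over their backs; the gripper's body (76 mm by 85 mm) begins 54 mm behind the grasp point. The pads swing forward as they close: fully open they stand 13 mm farther back than shut.
Start: joints at [-1.373, 0.707, -0.028, 1.485, 0.022, 0.951, -0.075], TCP at [0.137, 0.559, 0.231] pointing down, gripper open.
Joint ranges: [-2.71, 2.71], [-0.32, 2.16], [-1.57, 1.52], [0, 2.45], [-1.46, 4.6], [0, 2.02], [-2.83, 2.83]. Speed limits (rad/s): [1.89, 1.89, 2.57, 2.57, 3.01, 3.01, 3.01].

## Interface

Orientations are given as [roll, pitch, yaw] about the fixed x, y, z axes, in that order (R = Rz(yaw) Ry(pitch) Rx(roll)).
In Python, from bench import ctrl, eyes gives the robot as it stands. The module is installed in compiled form; this text tells all that it offers.
- The arm moves only by the tool apply_moves, never from a script. Its argument "increments" is one flat list of numbers, 6 for each row, row after row: the shift along the world's x, y, z in m, then the turn, a rotation vector about the world's x, y, z in rad. In form: [x, y, z, ax, ay, az, x, y, z, ax, ay, az, ...]. A call has 1 to 8 rows; each row shifts and turns the pose as measured when the row begins; what a row does not reach is not made up. A row lasts 1/12 s, in which the tool goes at most 41.7 mm and 7.16 degrees, less where a joint would pass 70% of its speed; a pose out of reach is approached as far as the arm can. A call with a gripper value outside its range is refused whole. "jaw" is the gripper command: -1 is fully open, 1 is shut, values between are in proportion, set as the call begins (left out, the last holds). The fingers move at their own pace and stop on an object; the grip force is fixed at half the most. Time passes only in rows, so rows that do not move let the fingers close. It gives the time, the measured TCP pose, the force and the opening at its end, in the units of the state.
- ctrl.get_state(): the state, without advancing time (a new reading comes with each control period).
- eyes.grab_frame(name): name is "side" or "top"; returns a dict with "frame" (400x640x3 uint8, blue, green, red), "fx", "fy", "cx", "cy" (pixels), "distortion" ([k1, k2, p1, p2, k3] as OpenCV has them; the pictures are not rectified), "extrinsics" (4x4, takes a point from camera to world coordinates). Camera axes: x right, y up, looking along -z (the intrinsics and any distortion apply to the point x, -y, -z); pixel columns grow to the right and rows downward; lengths in m; the calibration is good to about 2 mm. A picture is of the moment at which its call begins. There is no depth.
- ctrl.sign_off(): hands the job in, once; it reports no verdict.
The state is a dict: "time_s": time; "q": joint angles; "qd": joint speeds; "joint_torque": joint torques, N m; "tool_pos": TCP position; "orientation": TCP orientation; "contact_force": force on the tool from outside, world axes, zero at the start; "torque": the same for the moment, N m; "grip_width": opening from 0.0 (shut) to 1.0 (fully open).
Only numpy, scipy, OpenCV 4.12 (cv2) and the standard library are available. Lean on these libraries where they do the work, as an engineer would, in place of code of your own. Each camera call takes 0.05 s, during which the arm holds its last target. There are 200 camera calls.

## Task

The bamboo turntable rides on a hand-cranked lift stand. Fit the long crank with the square socket (not the short round-hubbed grinder handle) fully down on the square shaft on top of the stand and wind it clockwise until the turntable's top is level with the top of the tiled shelf step beside it, so that things can be slid across; then let go, leaving the crank on the shaft.

Things in the scene. Friction and masses are not known exactly. Their poses are not given: they have to be found in the camera images.
- crank_grip (a point): Centre of the long crank's upright wooden grip (24 mm dia., 60 mm tall: 34 mm below the point, 26 above), 65 mm above the counter at the start. The grip spins on its pin with slight friction: the carried crank keeps its direction, yet the hand can be led round without turning the wrist. Frame fixed to the crank: z up; the flat arm runs along -x to the socket's axis 70 mm away.
- crank_socket (a point): Centre of the underside of the crank's socket, a 40 mm square steel block 30 mm tall with a 21 mm square hole right through, sides along x and y; arm (18 mm wide, 10 thick, top flush with the block) and grip lie along +x. Loose, 0.23 kg, stands socket down. The other, shorter handle on the counter (45 mm arm, solid round hub, ball knob) does not fit.
- shaft (a point): Top centre of the lift stand's upright square shaft, 182 mm above the counter: 16 mm square, sides along this frame's x and y (turns with it), 26 mm above a round collar (48 mm dia.), last 6 mm tapering to 10 mm. The socket fits in any of four directions with 2.5 mm and 20 deg of play; resting on the collar, its underside is 26 mm below and the grip's centre 39 mm above this point.
- deck (a point): Centre of the top of the round bamboo turntable (180 mm dia., a gourd and a shaker on it), 210 mm from the shaft, 60 mm above the counter at the start. It rises straight up, 40 mm per clockwise turn (seen from above) of the shaft, at most 76 mm, and starts at its lower stop. Winding takes about 5 N at the grip; it stays where it is left.
- shelf_top (a point): Point on the flat top of the fixed tiled shelf step (220 x 200 mm, a red canister on it), 10 mm in from the middle of the edge that faces the turntable, beyond the turntable from the shaft. Its top is 90 to 120 mm above the counter, different each time: the height that the turntable's top must reach.
Things that resemble listed ones, but are neither listed nor needed, are in the scene too. What is shaped like the part that bears crank_grip but pink or yellow is not meant.

How it is judged:
On the way, in this order (a step that is already met when the one before it is completed fails the run):
1. the crank's socket is fully down on the square shaft (horizontal distance between crank_socket and shaft below 0.009 m and z of crank_socket in the frame of shaft below -0.019 m), for 0.2 s.
2. the turntable's top is level with the tiled shelf step (within 12 mm) (z of deck in the frame of shelf_top between -0.012 and 0.012 m), for 0.2 s.
At the end, for the whole second after the job is handed in: the turntable's top is within 12 mm of the height of the shelf step's top, and the released crank is still down on the shaft (socket axis within 9 mm of the shaft, within 7 mm of fully down) (all of step 1 and all of step 2); the robot touches nothing.
It also fails if it takes over 58 s, if anything falls off the work surface, if the arm or the gripper's body presses on something with over 40 N, if the wrist force passes 120 N, or if a joint passes its speed limit or range.

## Working session

There is one attempt and no reset: what is moved stays moved. The work goes in short steps, Python scripts to look and compute and a tool call to move; the robot and the scene stay as the last step left them, time stands still between calls to the robot, and variables do not carry over. Pictures are saved under pics/ and viewed, about 8 in all and at most 12, crops included, and the job is handed in when it is done.

Besides the shell and the picture viewer there is one more tool, called after "Emit:" as name(argument=value, ...), one argument or row to a line, values as JSON. apply_moves: Moves the arm, as the interface text tells. Its arguments: {"type":"object","properties":{"increments":{"type":"array","items":{"type":"number"}},"jaw":{"type":"number"}},"required":["increments"]}

```bash
mkdir -p pics
cat > h.py <<'E'
import cv2,numpy as np
from bench import ctrl,eyes
def grab(n,f):
    d=eyes.grab_frame(n); cv2.imwrite('pics/'+f,d['frame']); np.save('pics/'+n+'.npy',{k:np.array(v) for k,v in d.items()},allow_pickle=True); return d
def load(n): return np.load('pics/'+n+'.npy',allow_pickle=True).item()
def ray(d,uv):
    K=np.array([[d['fx'],0,d['cx']],[0,d['fy'],d['cy']],[0,0,1]],float)
    p=cv2.undistortPoints(np.array([[uv]],float),K,np.array(d['distortion'],float))[0,0]
    E=np.array(d['extrinsics']); v=E[:3,:3]@np.array([p[0],-p[1],-1]); return E[:3,3],v/np.linalg.norm(v)
def onz(d,uv,z):
    o,v=ray(d,uv); return o+v*(z-o[2])/v[2]
def proj(d,P):
    E=np.array(d['extrinsics']);K=np.array([[d['fx'],0,d['cx']],[0,d['fy'],d['cy']],[0,0,1]],float)
    c=E[:3,:3].T@(np.array(P,float)-E[:3,3]); c=c*[1,-1,-1]
    return cv2.projectPoints(c.reshape(1,1,3),np.zeros(3),np.zeros(3),K,np.array(d['distortion'],float))[0].ravel()
def tri(d1,u1,d2,u2):
    o1,v1=ray(d1,u1);o2,v2=ray(d2,u2)
    s=np.linalg.lstsq(np.c_[v1,-v2],o2-o1,rcond=None)[0]
    a=o1+s[0]*v1;b=o2+s[1]*v2; return (a+b)/2,np.linalg.norm(a-b)
E
python3 - <<'E'
from h import *
for n in('top','side'):
    d=grab(n,n+'0.png'); print(n,d['fx'],np.round(d['extrinsics'],3).tolist())
print(ctrl.get_state(),ctrl.grasp_offset)
E
```

```text
top 384.4995180577729 [[-0.017, 0.984, -0.177, 0.366], [-1.0, -0.017, 0.001, -0.074], [-0.002, 0.177, 0.984, 0.975], [0.0, 0.0, 0.0, 1.0]]
side 467.3766478629547 [[0.829, 0.383, -0.408, 0.093], [-0.56, 0.554, -0.617, -0.728], [-0.01, 0.74, 0.673, 0.831], [0.0, 0.0, 0.0, 1.0]]
{'time_s': 0.1, 'q': array([-1.37267827,  0.70702943, -0.0276006 ,  1.48493381,  0.0219969 ,
        0.95091349, -0.07550474]), 'qd': array([ 1.81846504e-03, -1.28947320e-03,  2.26743754e-04,  8.82176458e-05,
       -5.28132475e-04,  1.79125911e-03,  1.06840588e-03]), 'joint_torque': array([-3.13914361e-04, -8.84256077e+01,  1.23629272e+00, -2.36437207e+01,
        1.71404524e-02,  5.12794839e-03, -8.69718718e-06]), 'tool_pos': array([0.13652871, 0.55831631, 0.23088521]), 'orientation': array([-3.14061173e+00,  3.79368923e-05,  2.90175454e+00]), 'contact_force': array([ 0.20785372, -0.49201326,  0.0286805 ]), 'torque': array([0.03624821, 0.01951827, 0.000715  ]), 'grip_width': 0.9949322480189207} 0.0187
```

View pics/top0.png

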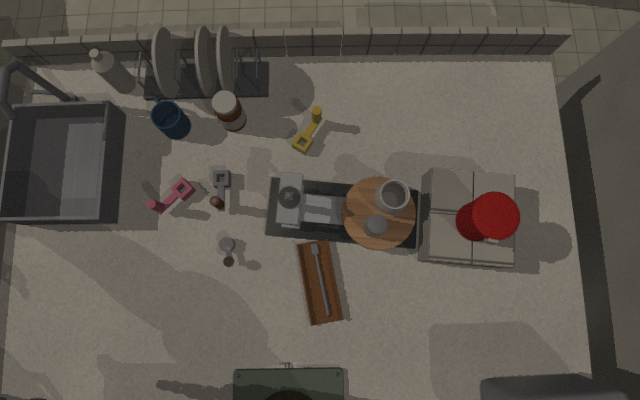

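View pics/side0.png

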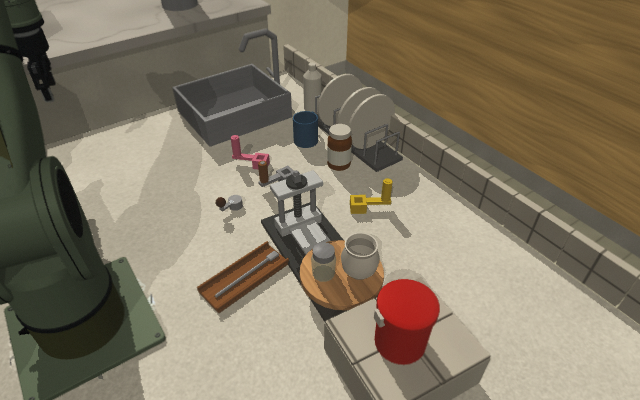

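The top view shows the crank (socket near 221,178; brown grip near 216,203), stand shaft near (289,193), deck near (379,213) and shelf (420–515, 170–265). The side view shows the same, with the grip near (264,170) and the shaft near (296,180). Next I'll zoom in.

Run:
```python
from h import *
t=load('top')['frame'];s=load('side')['frame']
a=cv2.resize(t[160:230,195:315],None,fx=6.6,fy=4.2*6.6/4.2,interpolation=cv2.INTER_CUBIC)[:,:]
a=cv2.resize(t[160:225,200:310],(660,390),interpolation=cv2.INTER_CUBIC)
cv2.imwrite('pics/c1.png',cv2.convertScaleAbs(a,alpha=1.6))
b=cv2.resize(s[145:245,240:350],(660,600),interpolation=cv2.INTER_CUBIC)
cv2.imwrite('pics/c2.png',cv2.convertScaleAbs(b,alpha=1.3))
```

```text
(no output)
```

View pics/c1.png

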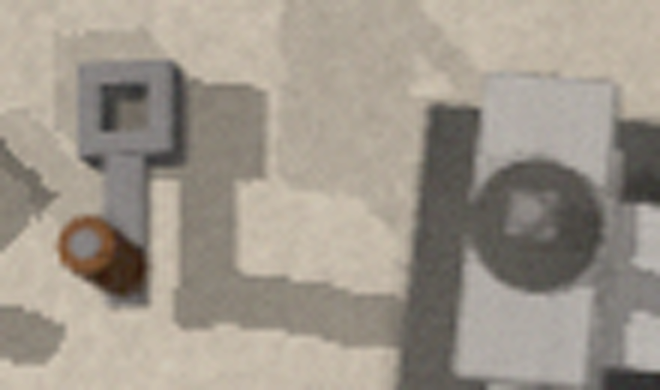

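View pics/c2.png

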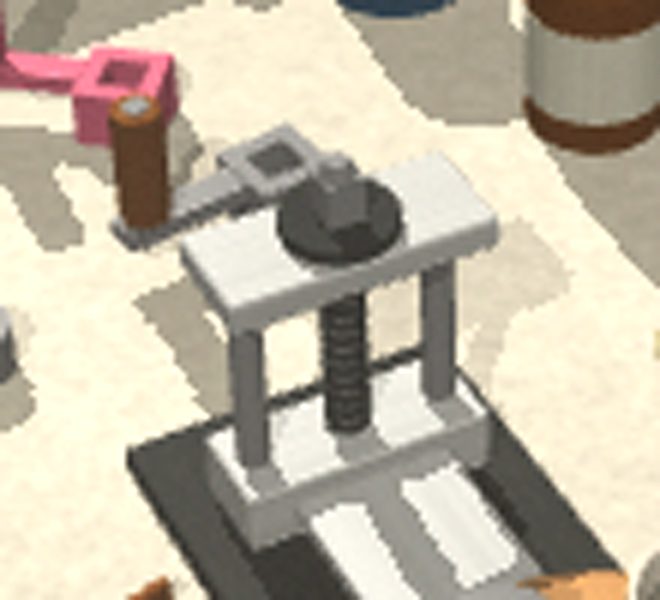

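Crop 1 shows the socket centre at crop (125,107), the grip top at (85,245) and the shaft top at (530,213). Crop 2 shows the grip top at (137,108), the shaft top at (335,165) and the socket top at (275,160). Now the shelf.

Run:
```python
from h import *
T=load('top');S=load('side')
c=lambda p,x,y,:((p[0]+.5)/6-.5+x,(p[1]+.5)/6-.5+y)
ct=lambda *p:c(p,200,160); cs=lambda *p:c(p,240,145)
for n,a,b,z in [('sock',ct(125,107),cs(275,160),.03),('grip',ct(85,245),cs(137,108),.091),('shaft',ct(530,213),cs(335,165),.182)]:
    print(n,onz(T,a,z).round(4),onz(S,b,z).round(4),tri(T,a,S,b))
t=T['frame'];s=S['frame']
a=cv2.resize(t[155:275,410:525],None,fx=3.4,fy=3.4,interpolation=cv2.INTER_CUBIC)
b=cv2.resize(s[275:400,320:500],None,fx=2.2*1,fy=2.2,interpolation=cv2.INTER_CUBIC)
o=np.zeros((408,800,3),np.uint8);o[:a.shape[0],:a.shape[1]]=a;o[:b.shape[0],400:400+b.shape[1]]=b
cv2.imwrite('pics/c3.png',cv2.convertScaleAbs(o,alpha=1.5))
```

```text
sock [0.5994 0.1658 0.03  ] [0.5958 0.1649 0.03  ] (array([0.59858721, 0.16692902, 0.02780898]), np.float64(0.0029422518642326125))
grip [0.5292 0.1645 0.091 ] [0.5271 0.1626 0.091 ] (array([0.52914532, 0.16543192, 0.08846737]), np.float64(0.0011408683441445017))
shaft [ 0.5211 -0.0163  0.182 ] [ 0.5171 -0.0201  0.182 ] (array([ 0.52094735, -0.01560599,  0.17767689]), np.float64(0.0020550327539901546))
```

View pics/c3.png

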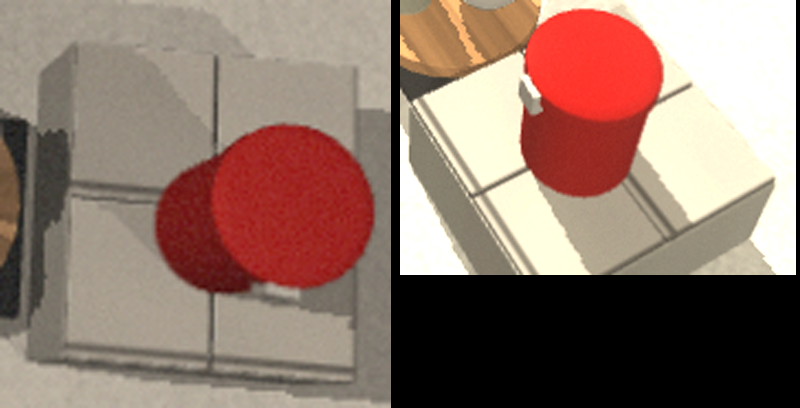

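The composite shows the shelf corners. In the top view, the far right corner is at crop (356,66) and the far grout end at (217,56). In the side view the same points are at crop (775,181) and (690,85).

Run:
```python
from h import *
T=load('top');S=load('side')
ct=lambda x,y:((x+.5)/3.4-.5+410,(y+.5)/3.4-.5+155); cs=lambda x,y:((x-400+.5)/2.2-.5+320,(y+.5)/2.2-.5+275)
for n,a,b in [('P1',(356,66),(775,181)),('P2',(217,56),(690,85)),('P3a',(66,348),(412,97)),('P3b',(66,365),(410,99)),('P4a',(211,357),(474,193)),('P4b',(211,372),(472,195))]:
    p,r=tri(T,ct(*a),S,cs(*b)); print(n,p.round(4),r.round(4))
for z in (.09,.1,.11,.12):
    q=[onz(T,ct(*a),z)[:2] for a in ((76,43),(356,66),(353,382),(66,365),(66,348))]
    L=lambda i,j:np.linalg.norm(q[i]-q[j]).round(4)
    print(z,L(0,1),L(1,2),L(3,2),L(0,3),L(0,4))
    r=[onz(S,cs(*b),z)[:2] for b in((775,181),(410,98))];print('  diag',np.linalg.norm(r[0]-r[1]), r, q[1],q[3],q[4])
# deck center
```

```text
P1 [ 0.5785 -0.5496  0.092 ] 0.0048
P2 [ 0.5868 -0.4495  0.0954] 0.0036
P3a [ 0.3861 -0.328   0.098 ] 0.0062
P3b [ 0.3787 -0.3285  0.1003] 0.0022
P4a [ 0.3771 -0.4259  0.0958] 0.0081
P4b [ 0.3705 -0.426   0.0979] 0.0007
0.09 0.1999 0.221 0.1964 0.224 0.2126
  diag 0.2970080147187777 [array([ 0.57716139, -0.54837003]), array([ 0.38434373, -0.32246051])] [ 0.58114225 -0.55227885] [ 0.37779163 -0.33097135] [ 0.38911077 -0.33170271]
0.1 0.1977 0.2185 0.1942 0.2214 0.2102
  diag 0.2929972659257676 [array([ 0.57062036, -0.55079974]), array([ 0.38040648, -0.32794086])] [ 0.5787106  -0.54687455] [ 0.37765867 -0.32806872] [ 0.38884985 -0.32879182]
0.11 0.1954 0.216 0.192 0.2189 0.2078
  diag 0.2889865171327575 [array([ 0.56407932, -0.55322946]), array([ 0.37646923, -0.33342122])] [ 0.57627895 -0.54147025] [ 0.37752571 -0.3251661 ] [ 0.38858894 -0.32588093]
0.12 0.1932 0.2135 0.1897 0.2164 0.2054
  diag 0.28497576833974736 [array([ 0.55753829, -0.55565917]), array([ 0.37253198, -0.33890158])] [ 0.57384729 -0.53606595] [ 0.37739275 -0.32226347] [ 0.38832802 -0.32297003]
```

Run:
```python
from h import *
T=load('top');S=load('side')
a=cv2.resize(T['frame'][183:209,276:302],(390,390),interpolation=cv2.INTER_CUBIC)
b=cv2.resize(S['frame'][165:191,282:308],(390,390),interpolation=cv2.INTER_CUBIC)
cv2.imwrite('pics/c4.png',cv2.convertScaleAbs(np.hstack([a,b]),alpha=1.7))
hsv=cv2.cvtColor(T['frame'],cv2.COLOR_BGR2HSV)
print(onz(T,(379,213),.06))
```

```text
[ 0.49719801 -0.22625967  0.06      ]
```

View pics/c4.png

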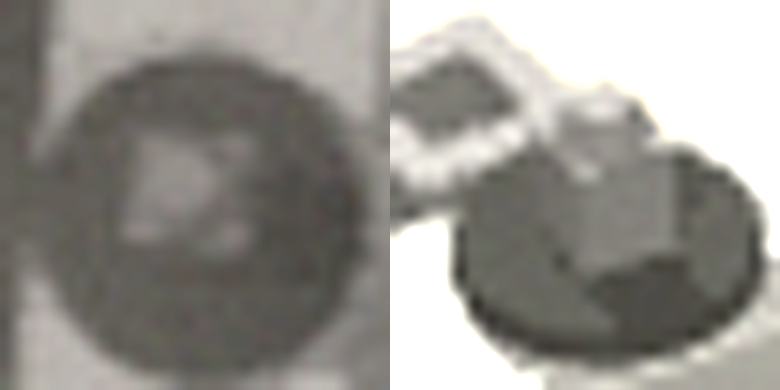

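Emit:
apply_moves(
  increments=[0.04,-0.04,0,0,0,0,0.04,-0.04,0,0,0,0,0.04,-0.04,0,0,0,0,0.04,-0.04,0,0,0,0,0.04,-0.04,0,0,0,0,0.04,-0.04,0,0,0,0,0.04,-0.04,0,0,0,0,0.04,-0.04,0,0,0,0],
  jaw=-1,
)

```text
time_s: 0.77
tool_pos: [0.3704, 0.3183, 0.2291]
orientation: [-3.139, -0.005, 2.917]
contact_force: [1.3, 1.1, 0.1]
grip_width: 0.997
```

Both views show the shaft's square about 5° clockwise of the world axes, in line with the stand. I'll approach the grip and turn the jaws so they lie along the crank arm.

Emit:
apply_moves(
  increments=[0.02,-0.0195,0,0,0,-0.12,0.02,-0.0195,0,0,0,-0.12,0.02,-0.0195,0,0,0,-0.12,0.02,-0.0195,0,0,0,-0.12,0.02,-0.0195,0,0,0,-0.12,0.02,-0.0195,0,0,0,-0.12,0.02,-0.0195,0,0,0,-0.12,0.018,-0.0185,0,0,0,-0.12],
)

```text
time_s: 1.43
tool_pos: [0.5372, 0.1499, 0.2285]
orientation: [-3.136, -0.005, 1.92]
contact_force: [0.1, 0.5, -0.4]
grip_width: 1.002
```

Emit:
apply_moves(
  increments=[0,0,0,0,0,-0.12,0,0,0,0,0,-0.12,0,0,0,0,0,-0.12,0,0,0,0,0,0,0,0,0,0,0,0],
)

```text
time_s: 1.85
tool_pos: [0.5404, 0.1434, 0.2268]
orientation: [-3.135, -0.001, 1.541]
contact_force: [-0.5, 0.4, -1.2]
grip_width: 1.003
```

Emit:
apply_moves(
  increments=[-0.006,0.01,-0.015,0,0,0.025,-0.006,0.01,-0.02,0,0,0.025,0,0,-0.02,0,0,0,0,0,-0.005,0,0,0,0,0,0,0,0,0],
)

```text
time_s: 2.27
tool_pos: [0.5276, 0.165, 0.1654]
orientation: [-3.136, -0.002, 1.615]
contact_force: [-0.5, -0.5, 0.6]
grip_width: 0.997
```

Emit:
apply_moves(
  increments=[0,-0.001,-0.02,0,0,-0.02,0,0,-0.02,0,0,0,0,0,-0.02,0,0,0,0,0,-0.02,0,0,0,0,0,-0.015,0,0,0,0,0,-0.008,0,0,0,0,0,0,0,0,0],
)

```text
time_s: 2.85
tool_pos: [0.5312, 0.164, 0.0648]
orientation: [3.14, -0.006, 1.606]
contact_force: [-0.5, 0.1, -0.5]
grip_width: 1.001
```

Emit:
apply_moves(
  increments=[-0.002,0,-0.009,0,0,-0.02,0,0,-0.006,0,0,0,0,0,0,0,0,0],
)

```text
time_s: 3.1
tool_pos: [0.5303, 0.1642, 0.051]
orientation: [3.137, -0.007, 1.586]
contact_force: [1.0, -0.4, -0.3]
grip_width: 1.0
```

Run:
```python
from h import *
S=grab('side','s1.png');T=grab('top','t1.png')
a=cv2.resize(S['frame'][110:210,205:325],(600,500),interpolation=cv2.INTER_CUBIC)
cv2.imwrite('pics/c5.png',a); print(ctrl.get_state()['tool_pos'])
```

```text
[0.53048791 0.16424831 0.05167744]
```

View pics/c5.png

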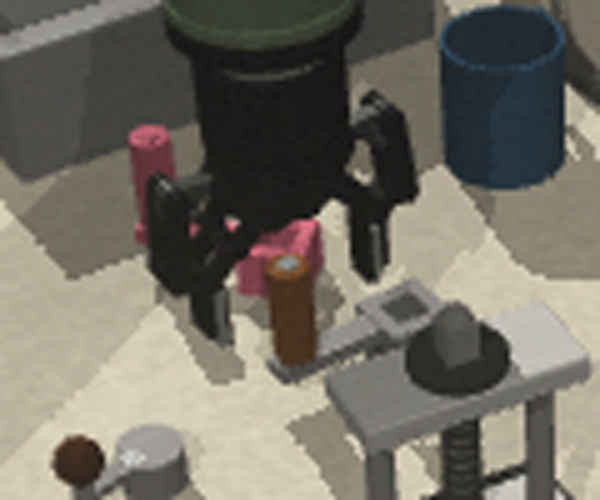

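The crop shows the open jaws on either side of the brown grip: tips at crop (220,335) and (375,275), grip at (293,310). I'll check this numerically.

Run:
```python
from h import *
S=load('side')
for P in [(.5303,.1642,.064),(.5303-.0425,.1642,.064),(.5303+.0425,.1642,.064),(.528,.1635,.091),(.528,.1635,.035)]:
    u=proj(S,P); print(P,(u-[205,110])*5)
```

```text
(0.5303, 0.1642, 0.064) [294.93014811 299.92116095]
(0.4878, 0.1642, 0.064) [224.5008991  328.38192806]
(0.5728, 0.1642, 0.064) [363.43998796 272.24499443]
(0.528, 0.1635, 0.091) [287.67587386 261.44635149]
(0.528, 0.1635, 0.035) [296.13821362 344.48385256]
```

Emit:
apply_moves(
  increments=[-0.002,0,-0.005,0,0,0,0,0,0,0,0,0],
)

```text
time_s: 3.37
tool_pos: [0.5287, 0.1645, 0.0472]
orientation: [3.135, -0.007, 1.586]
contact_force: [0.7, 0.3, -0.9]
grip_width: 1.0
```

Emit:
apply_moves(
  increments=[0,0,0,0,0,0,0,0,0,0,0,0,0,0,0,0,0,0,0,0,0,0,0,0,0,0,0,0,0,0,0,0,0,0,0,0,0,0,0,0,0,0,0,0,0,0,0,0],
  jaw=1,
)

```text
time_s: 4.03
tool_pos: [0.529, 0.1646, 0.0479]
orientation: [3.134, -0.008, 1.586]
contact_force: [-0.6, -0.3, 0.9]
grip_width: 0.268
```

Emit:
apply_moves(
  increments=[0,0,0.015,0,0,0,0,0,0.025,0,0,0,0,0,0.03,0,0,0,0,0,0.03,0,0,0,0,0,0.03,0,0,0,0,0,0.03,0,0,0,0,0,0.02,0,0,0,0,0,0,0,0,0],
)

```text
time_s: 4.7
tool_pos: [0.5258, 0.1633, 0.234]
orientation: [3.14, -0.006, 1.586]
contact_force: [0.8, -0.4, -0.3]
grip_width: 0.261
```

Emit:
apply_moves(
  increments=[-0.01,-0.02,0,0,0,-0.02,-0.01,-0.02,0,0,0,-0.02,-0.01,-0.02,0,0,0,-0.02,-0.01,-0.02,0,0,0,-0.02,-0.01,-0.02,0,0,0,-0.02,-0.01,-0.02,0,0,0,0,-0.005,-0.015,0,0,0,0,0,0,0,0,0,0],
)

```text
time_s: 5.37
tool_pos: [0.4551, 0.0241, 0.2309]
orientation: [-3.14, -0.005, 1.484]
contact_force: [-0.2, -0.0, -1.7]
grip_width: 0.265
```

Emit:
apply_moves(
  increments=[0,0,0.015,0,0,0,-0.001,-0.005,0.01,0,0,0,-0.002,-0.01,0,0,0,0,0,-0.01,0,0,0,0,0,-0.006,0,0,0,0,0,0,0,0,0,0],
)

```text
time_s: 5.87
tool_pos: [0.4509, -0.0091, 0.2535]
orientation: [-3.135, -0.004, 1.483]
contact_force: [0.9, 0.0, -2.0]
grip_width: 0.271
```

Run:
```python
from h import *
S=grab('side','s2.png');T=grab('top','t2.png')
a=cv2.resize(S['frame'][125:205,230:330],(500,400),interpolation=cv2.INTER_CUBIC)
b=cv2.resize(T['frame'][165:245,255:315],(300,400),interpolation=cv2.INTER_CUBIC)
cv2.imwrite('pics/c6.png',cv2.convertScaleAbs(np.hstack([a,b]),alpha=1.4)); print(ctrl.get_state()['tool_pos'],ctrl.get_state()['orientation'])
```

```text
[ 0.45087956 -0.00798052  0.25347204] [-3.13507438 -0.00470766  1.48410412]
```

View pics/c6.png

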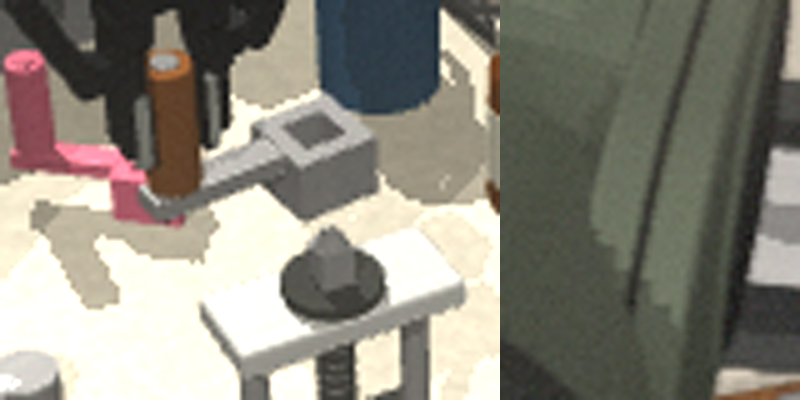

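The left crop (side) shows the crank held level, socket top centre near (314,134) and the shaft tip below it near (328,233). In the top view the arm hides them. I'll compute the offset from the side view.

Run:
```python
from h import *
S=load('side')
c=lambda x,y:((x+.5)/5-.5+230,(y+.5)/5-.5+125)
print('hole',onz(S,c(313,131),.2355),'block',onz(S,c(315,136),.2355),'shaft',onz(S,c(327,234),.182))
print('grip top',onz(S,c(170,62),.2535+.017+.026))
print('corner dir', onz(S,c(255,128),.2355),onz(S,c(322,97),.2355),onz(S,c(378,150),.2355),onz(S,c(300,177),.2355))
for P in [(.5205,-.0167,.2355),(.5205,-.0167,.182)]:
  print((proj(S,P)-[229.5,124.5])*5-.5)
```

```text
hole [ 0.51643433 -0.01152643  0.2355    ] block [ 0.51517505 -0.01515468  0.2355    ] shaft [ 0.51765353 -0.017454    0.182     ]
grip top [ 0.45080791 -0.01134325  0.2965    ]
corner dir [0.49687005 0.00481206 0.2355    ] [0.53340251 0.00795355 0.2355    ] [ 0.53196499 -0.03931707  0.2355    ] [ 0.49415879 -0.03656897  0.2355    ]
[327.27977876 133.59772586]
[331.44606343 230.91088941]
```

Emit:
apply_moves(
  increments=[0.001,-0.004,0,0,0,-0.02,0,0,0,0,0,0,0,0,-0.008,0,0,0,0,0,-0.005,0,0,0,0,0,0,0,0,0],
)

```text
time_s: 6.38
tool_pos: [0.452, -0.0111, 0.2383]
orientation: [-3.134, -0.005, 1.463]
contact_force: [-0.7, 0.5, -2.1]
grip_width: 0.262
```

Emit:
apply_moves(
  increments=[0,-0.0005,-0.007,0,0,0,0,0,-0.005,0,0,0,0,0,0,0,0,0],
)

```text
time_s: 6.63
tool_pos: [0.452, -0.0114, 0.2246]
orientation: [-3.134, -0.005, 1.464]
contact_force: [-0.3, 0.6, -0.2]
grip_width: 0.268
```

Emit:
apply_moves(
  increments=[0,0,-0.006,0,0,0,0,0,-0.003,0,0,0,0,0,0,0,0,0],
)

```text
time_s: 6.88
tool_pos: [0.4518, -0.0114, 0.2148]
orientation: [-3.133, -0.005, 1.464]
contact_force: [0.4, -0.9, -2.0]
grip_width: 0.263
```

Emit:
apply_moves(
  increments=[0,0,-0.006,0,0,0,0,0,-0.003,0,0,0,0,0,0,0,0,0],
)

```text
time_s: 7.13
tool_pos: [0.452, -0.0115, 0.205]
orientation: [-3.134, -0.005, 1.464]
contact_force: [0.7, -0.7, 0.1]
grip_width: 0.271
```

Emit:
apply_moves(
  increments=[0,0,-0.003,0,0,0,0,0,-0.001,0,0,0,0,0,0,0,0,0],
)

```text
time_s: 7.38
tool_pos: [0.4511, -0.0115, 0.2027]
orientation: [-3.134, -0.006, 1.463]
contact_force: [-3.6, -0.0, 21.9]
grip_width: 0.263
```

Run:
```python
from h import *
S=grab('side','s3.png')
a=cv2.resize(S['frame'][130:310,230:400],(680,720)[:2],interpolation=cv2.INTER_CUBIC)[:600]
cv2.imwrite('pics/c7.png',cv2.convertScaleAbs(a,alpha=1.3)); print(ctrl.get_state()['tool_pos'],ctrl.get_state()['contact_force'])
```

```text
[ 0.45126922 -0.01152377  0.20287221] [-6.68302647  0.7495294  22.78421309]
```

View pics/c7.png

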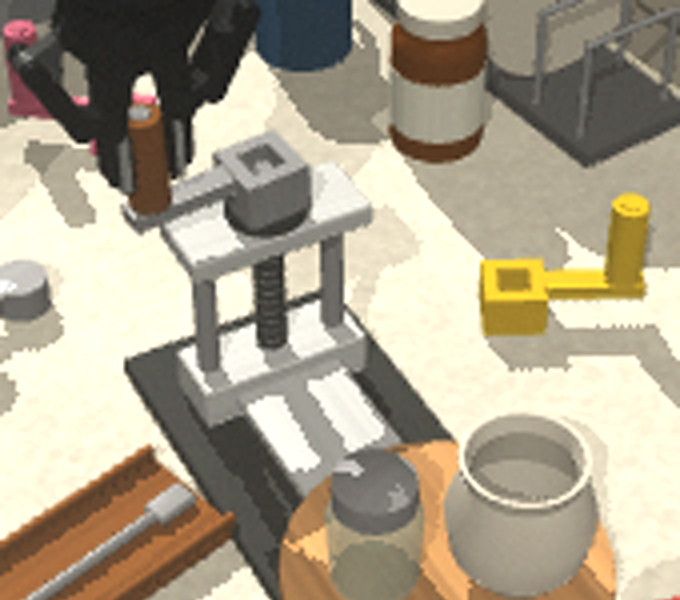

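The socket is seated on the collar: it rests flush in the picture and the hand feels about 22 N of pressing. I'll ease up a little, then wind around the centre, about (0.5207, -0.0175).

Run:
```python
import numpy as np
c=np.array([.5207,-.0175]);r=.07
for k in range(0,39,1):
    p=np.radians(175-10*k); q=np.radians(175-10*(k+1))
    a=c+r*np.array([np.cos(p),np.sin(p)]); b=c+r*np.array([np.cos(q),np.sin(q)])
    print(10*k,a.round(4),'next',(b-a).round(4))
```

```text
0 [ 0.451  -0.0114] next [0.0021 0.012 ]
10 [0.4531 0.0006] next [0.0042 0.0115]
20 [0.4573 0.0121] next [0.0061 0.0106]
30 [0.4634 0.0227] next [0.0078 0.0093]
40 [0.4712 0.032 ] next [0.0093 0.0078]
50 [0.4805 0.0398] next [0.0106 0.0061]
60 [0.4911 0.0459] next [0.0115 0.0042]
70 [0.5026 0.0501] next [0.012  0.0021]
80 [0.5146 0.0522] next [0.0122 0.    ]
90 [0.5268 0.0522] next [ 0.012  -0.0021]
100 [0.5388 0.0501] next [ 0.0115 -0.0042]
110 [0.5503 0.0459] next [ 0.0106 -0.0061]
120 [0.5609 0.0398] next [ 0.0093 -0.0078]
130 [0.5702 0.032 ] next [ 0.0078 -0.0093]
140 [0.578  0.0227] next [ 0.0061 -0.0106]
150 [0.5841 0.0121] next [ 0.0042 -0.0115]
160 [0.5883 0.0006] next [ 0.0021 -0.012 ]
170 [ 0.5904 -0.0114] next [ 0.     -0.0122]
180 [ 0.5904 -0.0236] next [-0.0021 -0.012 ]
190 [ 0.5883 -0.0356] next [-0.0042 -0.0115]
200 [ 0.5841 -0.0471] next [-0.0061 -0.0106]
210 [ 0.578  -0.0577] next [-0.0078 -0.0093]
220 [ 0.5702 -0.067 ] next [-0.0093 -0.0078]
230 [ 0.5609 -0.0748] next [-0.0106 -0.0061]
240 [ 0.5503 -0.0809] next [-0.0115 -0.0042]
250 [ 0.5388 -0.0851] next [-0.012  -0.0021]
260 [ 0.5268 -0.0872] next [-0.0122  0.    ]
270 [ 0.5146 -0.0872] next [-0.012   0.0021]
280 [ 0.5026 -0.0851] next [-0.0115  0.0042]
290 [ 0.4911 -0.0809] next [-0.0106  0.0061]
300 [ 0.4805 -0.0748] next [-0.0093  0.0078]
310 [ 0.4712 -0.067 ] next [-0.0078  0.0093]
320 [ 0.4634 -0.0577] next [-0.0061  0.0106]
330 [ 0.4573 -0.0471] next [-0.0042  0.0115]
340 [ 0.4531 -0.0356] next [-0.0021  0.012 ]
350 [ 0.451  -0.0236] next [0.     0.0122]
360 [ 0.451  -0.0114] next [0.0021 0.012 ]
370 [0.4531 0.0006] next [0.0042 0.0115]
380 [0.4573 0.0121] next [0.0061 0.0106]
```

Emit:
apply_moves(
  increments=[0,0,0.001,0,0,0,0,0,0,0,0,0],
)

```text
time_s: 7.6
tool_pos: [0.4522, -0.0115, 0.2048]
orientation: [-3.138, -0.007, 1.463]
contact_force: [-0.1, 0.4, -2.6]
grip_width: 0.264
```

Emit:
apply_moves(
  increments=[0.001,0.012,0,0,0,0,0.0042,0.0115,0,0,0,0,0.0061,0.0106,0,0,0,0,0.0078,0.0093,0,0,0,0,0,0,0,0,0,0],
)

```text
time_s: 8.02
tool_pos: [0.4728, 0.0337, 0.2046]
orientation: [-3.138, -0.005, 1.462]
contact_force: [0.9, -3.8, -1.0]
grip_width: 0.263
```

Emit:
apply_moves(
  increments=[0.0085,0.0065,0,0,0,0,0.0106,0.0061,0,0,0,0,0.0115,0.0042,0,0,0,0,0.012,0.0021,0,0,0,0,0.0122,0,0,0,0,0,0.012,-0.0021,0,0,0,0,0,0,0,0,0,0],
)

```text
time_s: 8.6
tool_pos: [0.5398, 0.0522, 0.2031]
orientation: [-3.128, 0.001, 1.465]
contact_force: [-1.0, -2.9, 6.0]
grip_width: 0.264
```

Emit:
apply_moves(
  increments=[0.0105,-0.0058,0.001,0,0,0,0.0106,-0.0061,0,0,0,0,0.0093,-0.0078,0,0,0,0,0.0078,-0.0093,0,0,0,0,0.0061,-0.0106,0,0,0,0,0.0042,-0.0115,0,0,0,0,0,0,0,0,0,0],
)

```text
time_s: 9.18
tool_pos: [0.5887, 0.0073, 0.2032]
orientation: [-3.121, -0.006, 1.473]
contact_force: [-3.1, -2.2, 0.7]
grip_width: 0.263
```

Emit:
apply_moves(
  increments=[0.0005,-0.0135,0,0,-0.008,0,0,-0.0122,0,0,-0.008,0,-0.0005,-0.0122,0,0,0,0,-0.0021,-0.012,0,0,0,0,-0.0042,-0.0115,0,0,0,0,-0.0061,-0.0106,0,0,0,0,0,0,0,0,0,0],
)

```text
time_s: 9.77
tool_pos: [0.5802, -0.0555, 0.2043]
orientation: [3.137, -0.019, 1.483]
contact_force: [-1.0, -0.9, 1.4]
grip_width: 0.263
```

Emit:
apply_moves(
  increments=[-0.0095,-0.0115,0,0,0,0,-0.0093,-0.0078,0,0,0,0,-0.0106,-0.0061,0,0,0,0,-0.0115,-0.0042,0,0,0,0,-0.012,-0.0021,0,0,0,0,0,0,0,0,0,0],
)

```text
time_s: 10.27
tool_pos: [0.5334, -0.085, 0.2054]
orientation: [3.12, -0.017, 1.487]
contact_force: [-0.3, -3.2, -3.6]
grip_width: 0.266
```

Run:
```python
from h import *
S=grab('side','s4.png');T=grab('top','t4.png'); print(ctrl.get_state()['tool_pos'])
for n,d in(('t',T),('s',S)):
    h=cv2.cvtColor(d['frame'],cv2.COLOR_BGR2HSV)
    m=cv2.inRange(h,(8,70,60),(25,255,255))
    k,l,st,ce=cv2.connectedComponentsWithStats(m)
    i=sorted(range(1,k),key=lambda i:-st[i,4])[:4]; print(n,[(st[j].tolist(),ce[j].round(1).tolist()) for j in i])
a=cv2.resize(T['frame'][160:280,330:450],(390,390),interpolation=cv2.INTER_CUBIC)
b=cv2.resize(S['frame'][210:340,280:410],(390,390),interpolation=cv2.INTER_CUBIC)
cv2.imwrite('pics/c8.png',cv2.convertScaleAbs(np.hstack([a,b]),alpha=1.4))
```

```text
[ 0.53441456 -0.08472479  0.20520186]
t [([346, 174, 73, 76, 2659], [380.7, 216.9]), ([318, 268, 25, 56, 831], [329.2, 300.7]), ([214, 110, 25, 11, 83], [223.8, 115.2]), ([236, 99, 5, 11, 19], [237.7, 104.1])]
s [([347, 0, 293, 237, 43284], [523.1, 82.8]), ([299, 232, 86, 71, 3041], [339.5, 275.8]), ([197, 241, 92, 72, 2604], [240.8, 277.1]), ([349, 178, 44, 36, 707], [371.1, 198.6])]
```

View pics/c8.png

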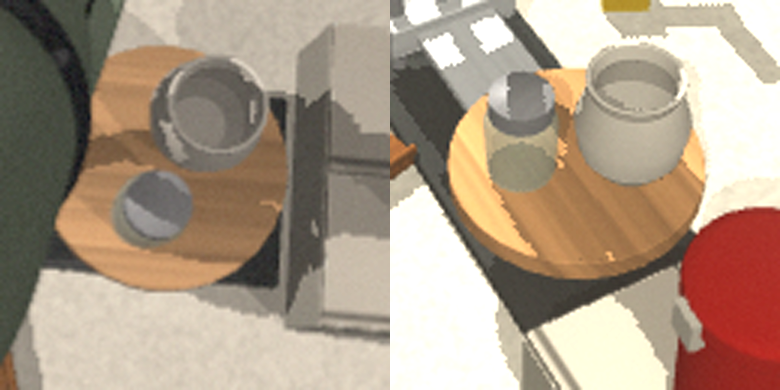

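The crop shows the turntable raised, gourd and shaker still standing, and the shelf edge beside it. I'll estimate the rise by comparing disc extents before and now, projecting a known 180 mm circle.

```bash
cat > deck.py <<'E'
from h import *
def bb(img,roi):
    x0,y0,x1,y1=roi; h=cv2.cvtColor(img[y0:y1,x0:x1],cv2.COLOR_BGR2HSV)
    m=cv2.inRange(h,(8,70,60),(25,255,255)); k,l,st,ce=cv2.connectedComponentsWithStats(m)
    j=1+np.argmax(st[1:,4]); x,y,w,hh=st[j,:4]; return np.array([x+x0,y+y0,x+x0+w-1,y+y0+hh-1])
def pred(d,z,c=(.4985,-.2262)):
    t=np.linspace(0,2*np.pi,90); P=np.array([proj(d,(c[0]+.09*np.cos(a),c[1]+.09*np.sin(a),z)) for a in t])
    return np.r_[P.min(0),P.max(0)].round(1)
def main(s,t):
    for n,d,f,f0,roi in(('top',load('top'),t,'top0.png',(335,165,425,262)),('side',load('side'),s,'side0.png',(292,215,392,325))):
        print(n,'init',bb(cv2.imread('pics/'+f0),roi),'now',bb(cv2.imread('pics/'+f),roi))
        for z in (.06,.08,.085,.09,.095,.1): print('  ',z,pred(d,z))
E
python3 -c "
import deck;deck.main('s4.png','t4.png')"
```

```text
top init [342 176 415 249] now [346 174 418 249]
   0.06 [341.6 176.1 416.2 250.1]
   0.08 [342.1 174.1 418.3 249.7]
   0.085 [342.2 173.6 418.9 249.5]
   0.09 [342.4 173.1 419.5 249.4]
   0.095 [342.5 172.5 420.  249.3]
   0.1 [342.7 172.  420.6 249.2]
side init [299 240 383 310] now [299 232 384 302]
   0.06 [299.8 239.  384.7 304.8]
   0.08 [299.5 232.9 385.6 298.7]
   0.085 [299.4 231.3 385.8 297.2]
   0.09 [299.4 229.7 386.  295.6]
   0.095 [299.3 228.1 386.3 294. ]
   0.1 [299.2 226.5 386.5 292.4]
```

Emit:
apply_moves(
  increments=[-0.0076,-0.002,-0.001,0,0,0,-0.0122,0,0,0,0,0,-0.012,0.0021,0,0,0,0,-0.0115,0.0042,0,0,0,0,-0.0106,0.0061,0,0,0,0,-0.0093,0.0078,0,0,0,0,-0.0078,0.0093,0,0,0,0,0,0,0,0,0,0],
)

```text
time_s: 11.03
tool_pos: [0.4671, -0.0599, 0.2045]
orientation: [3.114, -0.004, 1.486]
contact_force: [-3.0, -3.3, -2.5]
grip_width: 0.265
```

Emit:
apply_moves(
  increments=[-0.006,0.009,0,0,0.013,0,-0.005,0.008,0,0,0.012,0,0,0,0,0,0,0,0,0,0,0,0,0],
)

```text
time_s: 11.37
tool_pos: [0.4568, -0.0414, 0.2044]
orientation: [3.141, 0.0, 1.487]
contact_force: [-6.6, -6.4, 7.6]
grip_width: 0.271
```

Run:
```python
from h import *
S=grab('side','s5.png');T=grab('top','t5.png'); print(ctrl.get_state()['tool_pos'],ctrl.get_state()['contact_force'])
import deck;deck.main('s5.png','t5.png')
b=cv2.resize(S['frame'][220:360,280:440],(800,700)[:2],interpolation=cv2.INTER_CUBIC)[:600]
cv2.imwrite('pics/c9.png',cv2.convertScaleAbs(b,alpha=1.0))
```

```text
[ 0.45680723 -0.04159481  0.20437434] [-6.01358134 -4.79142022  6.55438714]
top init [342 176 415 249] now [342 173 419 248]
   0.06 [341.6 176.1 416.2 250.1]
   0.08 [342.1 174.1 418.3 249.7]
   0.085 [342.2 173.6 418.9 249.5]
   0.09 [342.4 173.1 419.5 249.4]
   0.095 [342.5 172.5 420.  249.3]
   0.1 [342.7 172.  420.6 249.2]
side init [299 240 383 310] now [299 230 385 300]
   0.06 [299.8 239.  384.7 304.8]
   0.08 [299.5 232.9 385.6 298.7]
   0.085 [299.4 231.3 385.8 297.2]
   0.09 [299.4 229.7 386.  295.6]
   0.095 [299.3 228.1 386.3 294. ]
   0.1 [299.2 226.5 386.5 292.4]
```

View pics/c9.png

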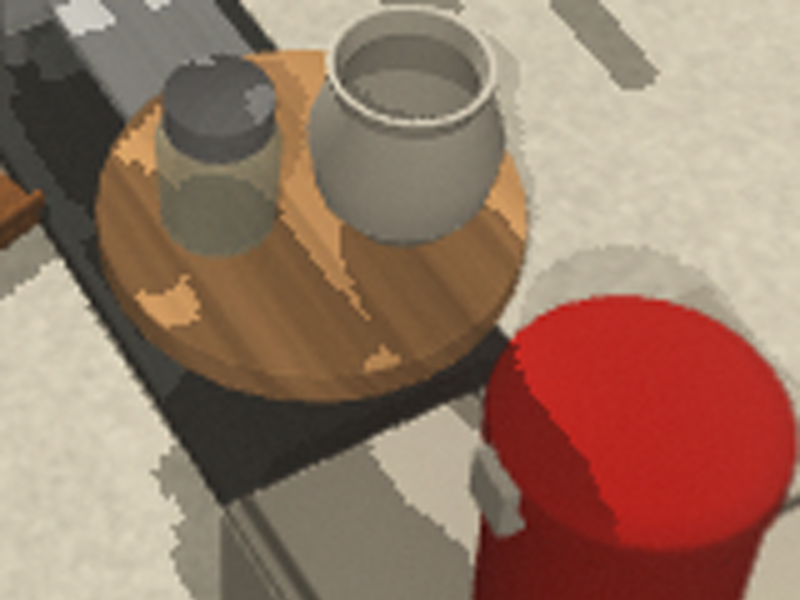

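The turntable is now at about 0.095 m: the side and top extents give roughly 0.093, and the wind angle gives roughly 0.096. The shelf estimate is 0.092–0.100 m, so I'm releasing.

Emit:
apply_moves(
  increments=[0,0,0,0,0,0,0,0,0,0,0,0,0,0,0,0,0,0,0,0,0,0,0,0,0,0,0,0,0,0,0,0,0,0,0,0,0,0,0,0,0,0,0,0,0,0,0,0],
  jaw=-1,
)

```text
time_s: 12.13
tool_pos: [0.4586, -0.0391, 0.2039]
orientation: [-3.141, -0.001, 1.49]
contact_force: [0.2, 0.5, 0.2]
grip_width: 0.999
```

Emit:
apply_moves(
  increments=[0,0,0.01,0,0,0,0,0,0.02,0,0,0,0,0,0.03,0,0,0,0,0,0.03,0,0,0,-0.02,0.03,0.02,0,0,0,-0.02,0.04,0,0,0,0,-0.01,0.04,0,0,0,0,0,0.04,0,0,0,0],
)

```text
time_s: 12.8
tool_pos: [0.4055, 0.1075, 0.3191]
orientation: [3.141, -0.001, 1.475]
contact_force: [1.1, -0.3, -0.0]
grip_width: 0.996
```

Emit:
apply_moves(
  increments=[0,0.04,0,0,0,0,0,0.04,0,0,0,0,0,0.04,0,0,0,0,0,0.04,0,0,0,0,0,0.03,0,0,0,0,0,0,0,0,0,0,0,0,0,0,0,0],
)

```text
time_s: 13.38
tool_pos: [0.3998, 0.3145, 0.3194]
orientation: [3.141, -0.004, 1.485]
contact_force: [0.1, -0.9, -0.7]
grip_width: 1.002
```

Run:
```python
from h import *
S=grab('side','s6.png');T=grab('top','t6.png'); print(ctrl.get_state()['tool_pos'],ctrl.get_state()['contact_force'])
import deck;deck.main('s6.png','t6.png')
a=cv2.resize(T['frame'][160:280,255:445],(570,360),interpolation=cv2.INTER_CUBIC)
b=cv2.resize(S['frame'][150:390,250:500],(375,360),interpolation=cv2.INTER_CUBIC)
o=np.hstack([a,b]);o=cv2.resize(o,(800,305))
b2=cv2.resize(S['frame'][155:225,240:350],(440,280),interpolation=cv2.INTER_CUBIC); z=np.zeros((280,800,3),np.uint8);z[:,:440]=b2
cv2.imwrite('pics/c10.png',np.vstack([o,z]))
```

```text
[0.40001068 0.31348206 0.31954192] [ 0.52134532 -0.31259947  0.58043872]
top init [342 176 415 249] now [342 173 419 249]
   0.06 [341.6 176.1 416.2 250.1]
   0.08 [342.1 174.1 418.3 249.7]
   0.085 [342.2 173.6 418.9 249.5]
   0.09 [342.4 173.1 419.5 249.4]
   0.095 [342.5 172.5 420.  249.3]
   0.1 [342.7 172.  420.6 249.2]
side init [299 240 383 310] now [299 230 385 300]
   0.06 [299.8 239.  384.7 304.8]
   0.08 [299.5 232.9 385.6 298.7]
   0.085 [299.4 231.3 385.8 297.2]
   0.09 [299.4 229.7 386.  295.6]
   0.095 [299.3 228.1 386.3 294. ]
   0.1 [299.2 226.5 386.5 292.4]
```

View pics/c10.png

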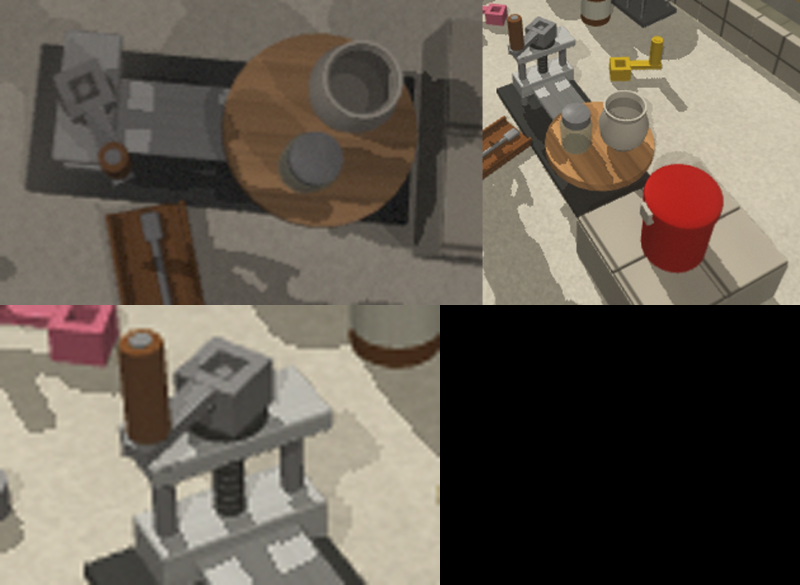

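The last picture shows the crank released and flush on the collar, the items on the turntable still standing, and the hand clear. The turntable extents have not changed since before release, so I'm handing in.

```bash
python3 -c "
from bench import ctrl; ctrl.sign_off()"
```

```text
the job is handed in; nothing more can be done
```

I fitted the long crank fully down on the square shaft and wound it about 334° clockwise. I then let go, moved the hand clear and handed the job in at about 13.5 s of the 58 s allowed.

- **Crank:** the last pictures show it released and resting on the collar. When it first seated I felt about 22 N of pressing at the expected height.
- **Turntable height:** the side and top pictures put the turntable's top at about 0.093 m. The wind angle gives about 0.096 m, allowing for play in the socket.
- **Shelf height:** this is the less certain figure. Triangulating its corners gave 0.092–0.100 m, while its known side lengths pointed nearer 0.090–0.095 m. I aimed for about 0.096 m, so the worst mismatch I expect is around 7 mm, against the 12 mm allowed.
- **Other checks:** the two cameras disagreed by about 4 mm on the shaft's position. I took the top view as the more accurate, and the fit confirmed it. The gourd, shaker and canister stayed in place.

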